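Set a flat bar to its cut line in the cut-off jig and clamp it

ROBOT

A 6-joint arm with a two-finger parallel gripper is mounted at the origin on the work surface; the furniture and walls round the work are solid. World frame = base frame: x ahead of the robot, y to its left, z up, the work surface at z = 0. Lengths are in m, angles in rad, forces in N, time in s.
With the tool pointing down it reaches from about 0.35 to 0.975 m from the base axis. Payload 4.9 kg.
Tool frame: the origin (TCP) lies at the very end of the fingers, on their centre line; the grasp point (between the pads) lies 19 mm behind it; z points along the fingers, y is the line along which they close (so a half turn about z gives the same grasp; the last joint's range is limited). The gripper opens to 85 mm and grips with 20 to 120 N. Pads are 22 mm wide; open, the fingers measure 114 mm over their backs; the gripper's body (76 mm by 85 mm) begins 54 mm behind the grasp point. The pads swing forward as they close: fully open they stand 13 mm farther back than shut.
Start: joints at [-1.404, 0.053, 1.613, -0, 1.476, -0.119], TCP at [0.176, -0.6, 0.231] pointing down, gripper open.
Joint ranges: [-3.01, 3.01], [-1.01, 2.22], [0.06, 2.58], [-1.02, 4.17], [0.09, 2.62], [-3.14, 3.14]. Speed limits (rad/s): [2.57, 2.57, 3.14, 3.14, 3.14, 3.14].

INTERFACE

Orientations are given as a unit quaternion [w, x, y, z].
In Python, from plant import state, optics, ticket, nets gives the robot as it stands. The module is installed in compiled form; this text tells all that it offers.
- The arm moves only by the shell command python3 -m inch 'ROWS' [OPENING]. ROWS is JSON, a list of rows, each an object of numbers: "dx", "dy", "dz": the shift along the tool's x, y, z as a fraction of full scale; "rx", "ry", "rz": the turn, a rotation vector about the tool's x, y, z as a fraction of full scale. In form: [{"dx": .., "dy": .., "dz": .., "rx": .., "ry": .., "rz": ..}, ...]. A call has 1 to 5 rows; each row is the pose to reach, as a shift and turn from the pose commanded when the call began, along the tool's axes at that moment; what a row does not reach only later rows make up. Full scale, the value 1, is 0.8 m for a shift and 1.5 rad for a turn. A row lasts 1/10 s, in which the tool goes at most 50 mm and 8.59 degrees, less where a joint would pass 70% of its speed; a pose out of reach is approached as far as the arm can. A call with a number of a shift or a turn outside -1 to 1 is refused whole. A call with a gripper value outside its range is refused whole. OPENING is the opening, from -1 (shut) to 1 (fully open), set as the call begins (- or left out, the last holds). The fingers move at their own pace and stop on an object; the grip force is fixed at half the most. Time passes only in rows, so rows that repeat a pose let the fingers close. It gives the time, the measured TCP pose, the force, the opening and the grip force at its end, in the units of the state.
- state(): the state, without advancing time (a new reading comes with each control period).
- optics.grab_frame(name): name is "side" or "top" or "wrist"; returns the picture (420x560x3 uint8, red, green, blue); there is no depth.
- optics.camera_info(name): a dict with "fx", "fy", "cx", "cy" (pixels), "k1" (the pictures are not rectified: a ray, as slopes to the right and down, at radius r is drawn at 1 + k1 r^2 times it, then the intrinsics apply), "R" (3x3) and "t" (3): a world point X has camera coordinates R X + t. Camera axes: x right, y down, z forward; pixel columns grow to the right and rows downward; lengths in m; the calibration is good to about 2 mm. A picture is of the moment at which its call begins: read the wrist's pose just before it. camera_info takes no time and is no camera call; for the wrist camera it gives the pose at the moment of the call.
- ticket.job_done(): hands the job in; it is judged then, once.
Trained networks look in the newest picture that a camera, given by its name, has taken for a name from the list of things; names that differ only in an ending like _2 or _b are one class to them, and where a whole thing is asked for, a point or a joint stands for the part that bears it (a point fixed in the world has none). Each returns a list of dicts, best first, with "confidence" (0 to 1); they miss things now and then, are a little off and sometimes report something else, mostly with a low value. They report only what shows in the picture. A call takes as long as a camera call.
- nets.boxes_of(camera, name): "bbox" ([centre column, centre row, width, height] in pixels, round what is visible of it).
- nets.outline_of(camera, name): "pixels" (420x560 bool, what is visible of it) and "bbox" ([centre column, centre row, width, height] in pixels, round what is visible of it).
The state is a dict: "time": time; "joint_pos": joint angles; "joint_vel": joint speeds; "joint_efforts": joint torques, N m; "tool_pos": TCP position; "tool_rot": TCP orientation; "contact_force": force on the tool from outside, world axes, zero at the start; "ft_torque": the same for the moment, N m; "gripper_width": opening from 0.0 (shut) to 1.0 (fully open); "grasp_force": force on a finger pad.
Only numpy, scipy, OpenCV 4.12 (cv2) and the standard library are available. Lean on these libraries where they do the work, as an engineer would, in place of code of your own. Each camera call takes 0.05 s, during which the arm holds its last target. There are 200 camera calls.

TASK

Get the aluminium flat bar ready for sawing: push it square against the fence of the cut-off jig, slide it along the fence until it overhangs the jig's right-hand end exactly up to its black cut line, and only then press the toggle clamp's handle fully down so that the clamp holds the bar there. Only push and press: do not pick the bar up, and leave the other things on the bench alone.

Things in the scene. Friction and masses are not known exactly. Their poses are not given: they have to be found in the camera images.
- jig: Plywood cut-off jig screwed to the bench's right edge. Board 18 mm thick, x = -80 to +100, y = -160 to +160 mm; origin on the bench top; y runs along the fence, -y is the sawing end, at or just past the bench's edge. A fence 18 mm thick, 12 mm high runs along the whole board, its working face (looking to -x) at x = +5 mm. A toggle clamp is screwed down behind it, 42 mm from the sawing end
- bar: Drilled aluminium flat bar 30 (x) x 220 (y) x 8 mm, about 0.15 kg, loose on the jig's board in front of the fence; origin at the centre of its underside. A black cut line crosses it 60 mm to -y of the centre, i.e. 50 mm from its right-hand (-y) end; two screw holes are near the other end
- cut_line (a point): the end of the bar's cut line at the bar's lower edge on the fence side (+15, -60, 0 mm in the bar's frame; axes as the bar's)
- cut_end (a point): the right-hand (sawing) end of the jig's board at its upper edge, in the plane of the fence's working face (axes as the jig's). The bar is set when cut_line lies here
- clamp_handle (a joint): toggle clamp handle: 0 = open, raised 55 degrees above level, slanting up and away from the fence (+x of the jig); pressed, it turns down about the jig's y axis to its stop at 0.99 rad, fully closed, just past level and past the linkage's dead centre. The arm comes down with it. It stays where it is left; pressing takes 2 to 5 N at the grip
- clamp_pivot (a point): the handle's hinge axis, 36 mm above the board, 58 mm behind the fence's face (axes as the jig's). The clamp's steel bracket stands up to 41 mm above the board within 40 mm of it; while open, the arm slants up to 75 mm above the board and its foot hangs over the fence and the bar's place, 45 mm above the board
- handle_end (a point): the outer end of the handle, 110 mm from the pivot, on the centre line of its 16 mm thick black round grip, which covers the outer 65 mm; moves with the handle (its axes are the jig's while open and turn with it). A tall tool chest stands behind: its front is 0.72 m ahead of the robot's base, so press the grip's inner half if the gripper is wide
- clamp_foot: black rubber foot, 16 mm across, under the end of the clamp's arm, on a spring: with the handle fully down it presses on the 8 mm bar with about 6 N
- sanding_block: cork sanding block 61x111x34 mm, lying on the jig's board behind the fence (bystander; origin under its centre)
- pencil: pencil 170 mm long, on the bench in front of the jig (bystander)
- tape_measure: tape measure 35x84x64 mm, left of the jig (bystander)
- pliers: pliers with blue handles, 158x64x16 mm, lying left of the jig towards the robot (bystander)
- filler_tub: white tub, 75 mm across, 107 mm tall, behind the jig to the left (bystander)
- screw_jar: screw jar, 66 mm across, 96 mm tall, behind the jig (bystander)
- wood_block: pine offcut 60x120x38 mm, far left (bystander)

How it is judged:
By the outcome, as a careful person would: the job done as asked, in the order asked, and still so for the second after the job is handed in, with the robot touching nothing.
It also fails if it takes over 64 s, if anything falls off the work surface, if the arm or the gripper's body presses on something with over 40 N, if the wrist force passes 120 N, or if a joint passes its speed limit or range.

## Working session

There is one attempt and no reset: what is moved stays moved. The work goes in short steps, Python scripts to look and compute and a shell command to move; the robot and the scene stay as the last step left them, time stands still between calls to the robot, and variables do not carry over. Pictures are saved under pics/ and viewed, at most 10 in all, crops included, and the job is handed in when it is done.

```bash
mkdir -p pics
python3 - <<'E'
from plant import state, optics, ticket, nets
import cv2
s=state();print(s['time'],s['tool_pos'],s['tool_rot'],s['contact_force'],s['gripper_width'])
for c in('top','side'):
    im=optics.grab_frame(c);cv2.imwrite(f'pics/{c}0.png',im[:,:,::-1])
    i=optics.camera_info(c);print(c,i)
    for n in('jig','bar','clamp_handle','clamp_foot','sanding_block'):
        print(n,[(round(b['confidence'],2),[round(v) for v in b['bbox']]) for b in nets.boxes_of(c,n)[:2]])
E
```

```text
0.0 [ 0.17607822 -0.59903644  0.23003789] [-1.03440968e-03  9.89806660e-01  1.42413849e-01 -4.21885358e-05] [-0.0279327   0.16014819  0.410594  ] 1.0019203239187804
top {'fx': 543.9146461596735, 'fy': 543.9146461596735, 'cx': 283.22130383441686, 'cy': 211.22631666198308, 'k1': -0.08631177266144845, 'R': array([[-0.01561507, -0.99983033,  0.00977129],
       [-0.99424558,  0.01449054, -0.10614025],
       [ 0.10598065, -0.01137245, -0.99430316]]), 't': array([0.06441621, 0.54375055, 1.24757979])}
jig [(0.89, [317, 233, 136, 100]), (0.45, [316, 256, 94, 11])]
bar [(0.67, [316, 255, 95, 14]), (0.57, [318, 233, 140, 103])]
clamp_handle [(0.74, [372, 199, 9, 38])]
clamp_foot []
sanding_block [(0.95, [281, 219, 46, 31])]
side {'fx': 478.53895959150435, 'fy': 478.53895959150435, 'cx': 280.4786410743848, 'cy': 215.962920913709, 'k1': -0.07063268197863677, 'R': array([[ 0.98780206, -0.15474204,  0.01737812],
       [-0.08566711, -0.6332432 , -0.76919711],
       [ 0.1300317 ,  0.75832575, -0.63877524]]), 't': array([-0.52683361,  0.1766192 ,  1.01908809])}
jig [(0.86, [273, 288, 111, 125]), (0.43, [237, 206, 22, 41])]
bar [(0.85, [243, 282, 20, 76]), (0.58, [236, 207, 22, 37])]
clamp_handle [(0.62, [306, 290, 43, 44]), (0.5, [277, 245, 39, 48])]
clamp_foot [(0.53, [260, 303, 6, 8])]
sanding_block [(0.59, [277, 246, 35, 44])]
```

Run:
```python
import cv2,numpy as np
a=cv2.imread('pics/top0.png')[150:320,190:450];b=cv2.imread('pics/side0.png')[190:380,180:360]
a=cv2.resize(a,(780,510),interpolation=cv2.INTER_CUBIC);cv2.imwrite('pics/tc.png',a)
b=cv2.resize(b,(568,600),interpolation=cv2.INTER_CUBIC);cv2.imwrite('pics/sc.png',b)
```

```text
(no output)
```

View pics/tc.png

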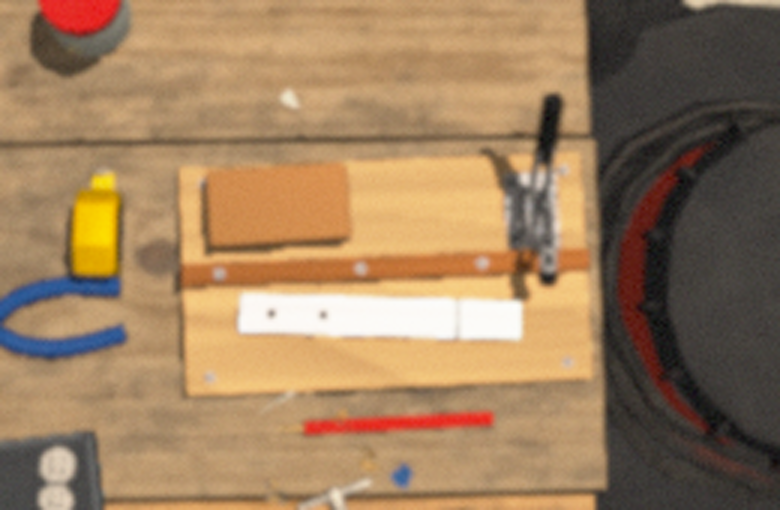

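View pics/sc.png

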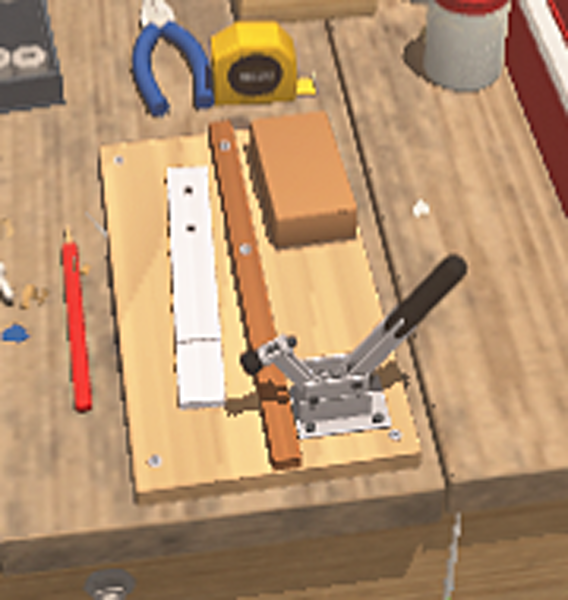

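The top crop shows the bar about 10 mm off the fence, slightly skewed, with the cut line at crop column ~458. The jig's right end is at ~585, so the bar must slide right about 60 mm. The clamp is open at the right end, and its handle points away from the robot.

```bash
cat > h.py <<'E'
import numpy as np, cv2
from scipy.optimize import least_squares
def proj(i,X):
    c=np.atleast_2d(X)@np.array(i['R']).T+i['t']; s=c[:,:2]/c[:,2:]; s=s*(1+i['k1']*(s**2).sum(1,keepdims=True))
    return s*[i['fx'],i['fy']]+[i['cx'],i['cy']]
def unproj(i,uv,z):
    d=(np.atleast_2d(uv)-[i['cx'],i['cy']])/[i['fx'],i['fy']]; s=d.copy()
    for _ in range(10): s=d/(1+i['k1']*(s**2).sum(1,keepdims=True))
    r=np.c_[s,np.ones(len(s))]@np.array(i['R']); o=-np.array(i['R']).T@i['t']
    return o+r*((z-o[2])/r[:,2])[:,None]
def pose(p,L):
    c,s=np.cos(p[2]),np.sin(p[2]); L=np.atleast_2d(L)
    return np.c_[p[0]+c*L[:,0]-s*L[:,1],p[1]+s*L[:,0]+c*L[:,1],L[:,2]]
E
python3 - <<'E'
from h import *
from plant import optics
T=optics.camera_info('top');S=optics.camera_info('side')
ct=lambda a:np.array(a)/3+[190,150]
cs=lambda a:np.array(a)/(568/180)+[180,190]
J=np.array([[100,160,18],[100,-160,18],[-80,-160,18],[-80,160,18],[5,160,30],[5,-160,30]])/1e3
jt=ct([[180,167],[582,152],[590,380],[187,394],[182,287],[588,269]])
JS=np.array([[-80,160,18],[-80,-160,18],[100,-160,18],[5,-160,30],[5,160,30]])/1e3
js=cs([[102,147],[136,490],[419,455],[275,463],[211,126]])
B=np.array([[15,110,8],[15,-110,8],[-15,-110,8],[-15,110,8],[15,-60,8],[-15,-60,8]])/1e3+[0,0,.018]
bt=ct([[239,292],[522,301],[521,341],[238,333],[458,298],[457,339]])
bs=cs([[208,167],[225,400],[181,407],[168,171],[220,338],[178,343]])
Bs=B
for nm,(A,a,C,c) in dict(jig=(J,jt,JS,js),bar=(B,bt,Bs,bs)).items():
    for lab,f in dict(both=lambda p:np.r_[(proj(T,pose(p,A))-a).ravel(),(proj(S,pose(p,C))-c).ravel()],top=lambda p:(proj(T,pose(p,A))-a).ravel(),side=lambda p:(proj(S,pose(p,C))-c).ravel()).items():
        r=least_squares(f,[.5,-.1,0]);print(nm,lab,r.x.round(4),np.abs(r.fun).max().round(2))
E
```

```text
jig both [ 0.4662 -0.0274  0.0207] 1.84
jig top [ 0.4644 -0.0258  0.021 ] 1.19
jig side [ 0.4682 -0.0298  0.0153] 1.33
bar both [ 0.4418 -0.0221 -0.0445] 1.64
bar top [ 0.4398 -0.0206 -0.0455] 0.53
bar side [ 0.4435 -0.0244 -0.0462] 0.9
```

```bash
cat >> h.py <<'E'
def go(x,y,z,yaw=None):
    from plant import state
    s=state();w,a,b,c=s['tool_rot'];from scipy.spatial.transform import Rotation as Ro
    R=Ro.from_quat([a,b,c,w]).as_matrix();d=R.T@(np.array([x,y,z])-s['tool_pos'])/.8
    print('t',round(s['time'],2),'pos',s['tool_pos'].round(4),'F',s['contact_force'].round(1),'axes',R[:2,:2].round(3).tolist(),'yaw',np.arctan2(R[1,0],R[0,0]).round(4),'row',d.round(4))
E
r='{"dx":0.158,"dy":-0.179}'
python3 -m inch '[{"dx":0.158,"dy":-0.179},{"dx":0.158,"dy":-0.179},{"dx":0.158,"dy":-0.179},{"dx":0.158,"dy":-0.179},{"dx":0.158,"dy":-0.179}]' -1
python3 -m inch '[{"dx":0.158,"dy":-0.179},{"dx":0.158,"dy":-0.179},{"dx":0.158,"dy":-0.179},{"dx":0.158,"dy":-0.179},{"dx":0.158,"dy":-0.179}]'
python3 -m inch '[{"dx":0.158,"dy":-0.179,"rz":0.177},{"dx":0.158,"dy":-0.179,"rz":0.177},{"dx":0.158,"dy":-0.179,"rz":0.177},{"dx":0.158,"dy":-0.179,"rz":0.177},{"dx":0.158,"dy":-0.179,"rz":0.177}]'
python3 - <<'E'
from h import *
from plant import optics,nets
import json
I=optics.camera_info('wrist');im=optics.grab_frame('wrist');cv2.imwrite('pics/w1.png',im[:,:,::-1])
json.dump({k:np.array(v).tolist() for k,v in I.items()},open('w1.json','w'))
print(I['R'],-np.array(I['R']).T@I['t']);go(.385,-.025,.06)
E
```

```text
[[ 2.81938189e-01 -9.59432565e-01  1.00231510e-04]
 [-9.13439361e-01 -2.68390697e-01  3.05932946e-01]
 [-2.93495130e-01 -8.63457361e-02 -9.52053057e-01]] [ 0.25218054 -0.57855596  0.37405809]
t 0.65 pos [ 0.1762 -0.5996  0.2313] F [ 0.3 -0.1  0.9] axes [[0.959, 0.282], [0.282, -0.959]] yaw 0.2858 row [ 0.4529 -0.6156  0.2141]validation failed for argument at $[0]...
validation failed for argument at $[0]...
validation failed for argument at $[0]...
```

View pics/w1.png

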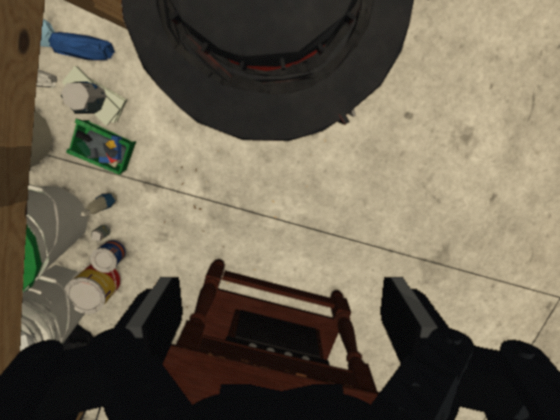

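The arm did not move, because the rows need all six keys. The picture only shows the floor beside the bench with the open fingers at the bottom.

```bash
python3 -m inch '[{"dx":0.158,"dy":-0.179,"dz":0,"rx":0,"ry":0,"rz":0},{"dx":0.158,"dy":-0.179,"dz":0,"rx":0,"ry":0,"rz":0},{"dx":0.158,"dy":-0.179,"dz":0,"rx":0,"ry":0,"rz":0},{"dx":0.158,"dy":-0.179,"dz":0,"rx":0,"ry":0,"rz":0}]' -1
python3 -m inch '[{"dx":0.158,"dy":-0.179,"dz":0,"rx":0,"ry":0,"rz":0},{"dx":0.158,"dy":-0.179,"dz":0,"rx":0,"ry":0,"rz":0},{"dx":0.158,"dy":-0.179,"dz":0,"rx":0,"ry":0,"rz":0},{"dx":0.158,"dy":-0.179,"dz":0,"rx":0,"ry":0,"rz":0}]'
python3 -m inch '[{"dx":0.158,"dy":-0.179,"dz":0,"rx":0,"ry":0,"rz":0.177},{"dx":0.158,"dy":-0.179,"dz":0,"rx":0,"ry":0,"rz":0.177},{"dx":0.158,"dy":-0.179,"dz":0,"rx":0,"ry":0,"rz":0.177},{"dx":0.158,"dy":-0.179,"dz":0,"rx":0,"ry":0,"rz":0.177},{"dx":0.158,"dy":-0.179,"dz":0,"rx":0,"ry":0,"rz":0.177}]'
python3 - <<'E'
from h import *
from plant import optics,nets
import json
I=optics.camera_info('wrist');im=optics.grab_frame('wrist');cv2.imwrite('pics/w2.png',im[:,:,::-1])
json.dump({k:np.array(v).tolist() for k,v in I.items()},open('w2.json','w'))
go(.385,-.025,.06)
E
```

```text
time: 1.05
tool_pos: [0.2578, -0.4245, 0.2313]
tool_rot: [-0.0, 0.99, 0.142, 0.0]
contact_force: [0.5, -0.7, 0.9]
gripper_width: 0.332
grasp_force: 0.0
time: 1.45
tool_pos: [0.3386, -0.2514, 0.2316]
tool_rot: [0.0, 0.99, 0.143, 0.0]
contact_force: [1.1, -0.4, 0.7]
gripper_width: 0.003
grasp_force: 0.0
time: 1.95
tool_pos: [0.42, -0.0764, 0.2316]
tool_rot: [-0.001, 1.0, 0.014, 0.001]
contact_force: [-0.6, -0.3, 0.1]
gripper_width: 0.002
grasp_force: 0.0
t 2.0 pos [ 0.4197 -0.0777  0.2315] F [-0.1  0.4 -0.4] axes [[1.0, 0.026], [0.026, -1.0]] yaw 0.0262 row [-0.0418 -0.0669  0.2144]
```

View pics/w2.png

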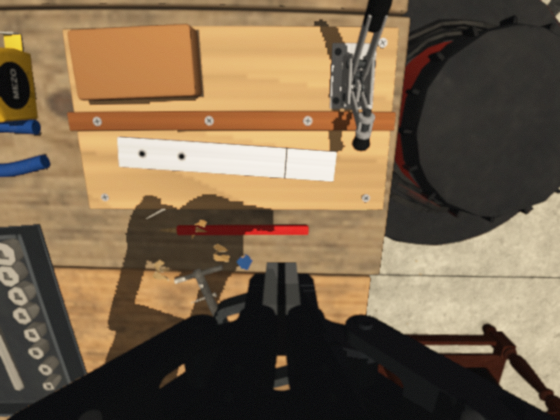

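The wrist view shows the whole jig. The bar runs from (118,151) to (335,166) with its cut line at column 286. The fence face is at about row 130 and the board's right end at columns 384–409.

Run:
```python
from h import *
import json
W=json.load(open('w2.json'))
J=np.array([[100,160,18],[100,-160,18],[-80,-160,18],[-80,160,18],[5,160,18],[5,-160,18]])/1e3
B=np.array([[15,110,26],[15,-110,26],[-15,-110,26],[-15,110,26],[15,-60,26],[-15,-60,26]])/1e3
for nm,A,a in (('jig',J,[[65,30],[409,27],[384,210],[90,208],[72,130],[394,130]]),('bar',B,[[119,137],[337,152],[333,181],[117,165],[287,147],[285,178]])):
    r=least_squares(lambda p:(proj(W,pose(p,A))-a).ravel(),[.46,-.02,0]);print(nm,r.x.round(4),r.fun.reshape(-1,2).round(1).tolist())
```

```text
jig [ 0.4668 -0.0292  0.0194] [[-1.0, -2.7], [-6.2, 0.6], [1.3, 0.9], [0.9, 0.6], [6.4, -1.1], [-0.7, 0.6]]
bar [ 0.443  -0.0217 -0.0467] [[-2.0, -1.0], [-0.1, -0.2], [0.4, 0.1], [1.9, 0.7], [0.1, 1.0], [-0.2, -0.5]]
```

```bash
python3 -m inch '[{"dx":-0.027,"dy":-0.067,"dz":0.08,"rx":0,"ry":0,"rz":0},{"dx":-0.027,"dy":-0.067,"dz":0.12,"rx":0,"ry":0,"rz":0},{"dx":-0.027,"dy":-0.067,"dz":0.18,"rx":0,"ry":0,"rz":0},{"dx":-0.027,"dy":-0.067,"dz":0.22,"rx":0,"ry":0,"rz":0},{"dx":-0.027,"dy":-0.067,"dz":0.24,"rx":0,"ry":0,"rz":0}]'
python3 -m inch '[{"dx":0,"dy":0,"dz":0.01,"rx":0,"ry":0,"rz":0},{"dx":0,"dy":0,"dz":0.02,"rx":0,"ry":0,"rz":0},{"dx":0,"dy":0,"dz":0.021,"rx":0,"ry":0,"rz":0},{"dx":0,"dy":0,"dz":0.021,"rx":0,"ry":0,"rz":0}]'
python3 -c "
from h import *
go(.4305,-.03,.022)"
```

```text
time: 2.5
tool_pos: [0.3922, -0.0276, 0.0345]
tool_rot: [-0.001, 1.0, 0.01, -0.004]
contact_force: [-0.8, -0.2, 0.3]
gripper_width: -0.004
grasp_force: 0.0
time: 2.9
tool_pos: [0.3972, -0.028, 0.0236]
tool_rot: [0.0, 1.0, 0.01, 0.001]
contact_force: [0.1, 0.4, 0.3]
gripper_width: -0.002
grasp_force: 0.0
t 2.9 pos [ 0.3972 -0.028   0.0236] F [0.1 0.4 0.3] axes [[1.0, 0.02], [0.02, -1.0]] yaw 0.0198 row [0.0416 0.0033 0.0021]
```

```bash
python3 -m inch '[{"dx":0.008,"dy":0.002,"dz":0.0025,"rx":0,"ry":0,"rz":0},{"dx":0.014,"dy":0.002,"dz":0.0025,"rx":0,"ry":0,"rz":0},{"dx":0.020,"dy":0.002,"dz":0.0025,"rx":0,"ry":0,"rz":0},{"dx":0.025,"dy":0.002,"dz":0.0025,"rx":0,"ry":0,"rz":0},{"dx":0.03,"dy":0.002,"dz":0.0025,"rx":0,"ry":0,"rz":0}]'
python3 -m inch '[{"dx":0.002,"dy":0,"dz":0,"rx":0,"ry":0,"rz":0},{"dx":0.004,"dy":0,"dz":0,"rx":0,"ry":0,"rz":0},{"dx":0.006,"dy":0,"dz":0,"rx":0,"ry":0,"rz":0},{"dx":0.006,"dy":0,"dz":0,"rx":0,"ry":0,"rz":0}]'
```

```text
time: 3.4
tool_pos: [0.4205, -0.0285, 0.0205]
tool_rot: [-0.0, 1.0, 0.01, -0.0]
contact_force: [-1.4, -0.5, 1.6]
gripper_width: -0.001
grasp_force: 0.6
time: 3.8
tool_pos: [0.4252, -0.0284, 0.0205]
tool_rot: [-0.0, 1.0, 0.01, 0.0]
contact_force: [1.1, 0.1, -0.1]
gripper_width: -0.004
grasp_force: 0.1
```

```bash
python3 -m inch '[{"dx":0.002,"dy":0,"dz":0,"rx":0,"ry":0,"rz":0},{"dx":0.004,"dy":0,"dz":0,"rx":0,"ry":0,"rz":0},{"dx":0.004,"dy":0,"dz":0,"rx":0,"ry":0,"rz":0}]'
python3 -m inch '[{"dx":0.001,"dy":0,"dz":0,"rx":0,"ry":0,"rz":0},{"dx":0.002,"dy":0,"dz":0,"rx":0,"ry":0,"rz":0},{"dx":0.002,"dy":0,"dz":0,"rx":0,"ry":0,"rz":0}]'
python3 -m inch '[{"dx":0.001,"dy":0,"dz":0,"rx":0,"ry":0,"rz":0},{"dx":0.002,"dy":0,"dz":0,"rx":0,"ry":0,"rz":0},{"dx":0.002,"dy":0,"dz":0,"rx":0,"ry":0,"rz":0}]'
python3 - <<'E'
from h import *
from plant import optics
import json
I=optics.camera_info('wrist');im=optics.grab_frame('wrist')
json.dump({k:np.array(v).tolist() for k,v in I.items()},open('w3.json','w'))
cv2.imwrite('pics/w3.png',im[:,:,::-1]);go(.435,-.03,.02)
E
```

```text
time: 4.1
tool_pos: [0.4285, -0.0284, 0.0206]
tool_rot: [-0.0, 1.0, 0.01, 0.0]
contact_force: [-0.4, -0.2, -1.0]
gripper_width: 0.002
grasp_force: 0.1
time: 4.4
tool_pos: [0.43, -0.0283, 0.0205]
tool_rot: [0.0, 1.0, 0.01, 0.0]
contact_force: [-0.5, 0.1, -0.3]
gripper_width: 0.001
grasp_force: 0.3
time: 4.7
tool_pos: [0.4302, -0.0283, 0.0202]
tool_rot: [-0.0, 1.0, 0.01, -0.002]
contact_force: [-5.8, -0.6, 4.4]
gripper_width: -0.003
grasp_force: 3.1
t 4.75 pos [ 0.4302 -0.0283  0.0202] F [-6.1 -1.5  4.1] axes [[1.0, 0.021], [0.021, -1.0]] yaw 0.0206 row [0.006  0.0023 0.0003]
```

View pics/w3.png

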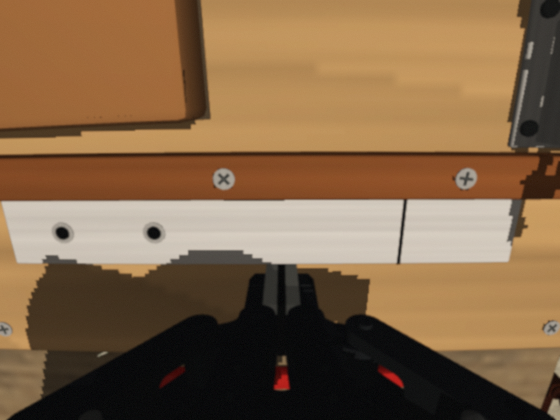

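The bar is flush and square on the fence. Its cut line is at column 403, its left end at about column 10 and its right end at about column 511. Next I measure the slide.

```bash
python3 - <<'E'
from h import *
import json
W=json.load(open('w3.json'))
print(unproj(W,[[4,200],[17,263],[513,200],[509,262],[405,200],[400,263]],.026).round(4))
print('holes',unproj(W,[[224,179],[466,179]],.030).round(4))
E
python3 -m inch '[{"dx":-0.01,"dy":0,"dz":0,"rx":0,"ry":0,"rz":0},{"dx":-0.015,"dy":0,"dz":-0.03,"rx":0,"ry":0,"rz":0},{"dx":-0.015,"dy":0,"dz":-0.06,"rx":0,"ry":0,"rz":0}]'
python3 -c "
from h import *
go(.4525,.112,.06)"
```

```text
[[ 0.4685  0.0886  0.026 ]
 [ 0.4391  0.0894  0.026 ]
 [ 0.4729 -0.1255  0.026 ]
 [ 0.4444 -0.1304  0.026 ]
 [ 0.4719 -0.0795  0.026 ]
 [ 0.4433 -0.0811  0.026 ]]
holes [[ 0.48   -0.006   0.03  ]
 [ 0.4821 -0.1013  0.03  ]]
time: 5.05
tool_pos: [0.4181, -0.0282, 0.068]
tool_rot: [-0.0, 1.0, 0.01, -0.001]
contact_force: [1.1, 0.1, 0.3]
gripper_width: -0.001
grasp_force: 0.0
t 5.05 pos [ 0.4181 -0.0282  0.068 ] F [1.1 0.1 0.3] axes [[1.0, 0.02], [0.02, -1.0]] yaw 0.0201 row [ 0.0465 -0.1743  0.0101]
```

```bash
python3 -m inch '[{"dx":0,"dy":-0.06,"dz":0,"rx":0,"ry":0,"rz":0},{"dx":0.03,"dy":-0.12,"dz":0,"rx":0,"ry":0,"rz":0},{"dx":0.0465,"dy":-0.182,"dz":0,"rx":0,"ry":0,"rz":0},{"dx":0.0465,"dy":-0.182,"dz":0.02,"rx":0,"ry":0,"rz":0},{"dx":0.0465,"dy":-0.182,"dz":0.04,"rx":0,"ry":0,"rz":0}]'
python3 -m inch '[{"dx":0,"dy":0,"dz":0.01,"rx":0,"ry":0,"rz":0},{"dx":0,"dy":0,"dz":0.0175,"rx":0,"ry":0,"rz":0},{"dx":0,"dy":0,"dz":0.0175,"rx":0,"ry":0,"rz":0}]'
python3 -c "
from h import *
go(.4525,.1,.0212)"
```

```text
time: 5.55
tool_pos: [0.4548, 0.1198, 0.037]
tool_rot: [-0.0, 1.0, 0.012, 0.002]
contact_force: [-0.4, -0.4, -0.9]
gripper_width: -0.0
grasp_force: 0.0
time: 5.85
tool_pos: [0.4531, 0.1174, 0.0219]
tool_rot: [-0.0, 1.0, 0.01, -0.001]
contact_force: [0.4, 0.4, 0.1]
gripper_width: -0.001
grasp_force: 0.0
t 5.85 pos [0.4531 0.1174 0.0219] F [0.4 0.4 0.1] axes [[1.0, 0.019], [0.019, -1.0]] yaw 0.0195 row [-0.0012  0.0217  0.0008]
```

```bash
python3 -m inch '[{"dx":0,"dy":0.01,"dz":0.001,"rx":0,"ry":0,"rz":0},{"dx":0,"dy":0.02,"dz":0.001,"rx":0,"ry":0,"rz":0},{"dx":0,"dy":0.03,"dz":0.001,"rx":0,"ry":0,"rz":0},{"dx":0,"dy":0.04,"dz":0.001,"rx":0,"ry":0,"rz":0},{"dx":0,"dy":0.05,"dz":0.001,"rx":0,"ry":0,"rz":0}]'
python3 -m inch '[{"dx":0,"dy":0.01,"dz":0,"rx":0,"ry":0,"rz":0},{"dx":0,"dy":0.02,"dz":0,"rx":0,"ry":0,"rz":0},{"dx":0,"dy":0.03,"dz":0,"rx":0,"ry":0,"rz":0},{"dx":0,"dy":0.04,"dz":0,"rx":0,"ry":0,"rz":0},{"dx":0,"dy":0.05,"dz":0,"rx":0,"ry":0,"rz":0}]'
python3 -m inch '[{"dx":0,"dy":0.006,"dz":0,"rx":0,"ry":0,"rz":0},{"dx":0,"dy":0.01,"dz":0,"rx":0,"ry":0,"rz":0},{"dx":0,"dy":0.01,"dz":0,"rx":0,"ry":0,"rz":0}]'
python3 - <<'E'
from h import *
from plant import optics
import json
I=optics.camera_info('wrist');im=optics.grab_frame('wrist')
json.dump({k:np.array(v).tolist() for k,v in I.items()},open('w4.json','w'))
cv2.imwrite('pics/w4.png',im[:,:,::-1]);go(.4525,-.007,.0212)
E
```

```text
time: 6.35
tool_pos: [0.4549, 0.077, 0.0222]
tool_rot: [-0.0, 1.0, 0.01, 0.0]
contact_force: [0.5, 1.5, 1.2]
gripper_width: -0.0
grasp_force: 0.7
time: 6.85
tool_pos: [0.4553, 0.0372, 0.0217]
tool_rot: [-0.0, 1.0, 0.01, -0.0]
contact_force: [-0.1, 0.7, 0.8]
gripper_width: 0.003
grasp_force: 0.7
time: 7.15
tool_pos: [0.4554, 0.0293, 0.0216]
tool_rot: [0.0, 1.0, 0.01, -0.0]
contact_force: [-0.8, 0.1, -0.1]
gripper_width: -0.005
grasp_force: 0.0
t 7.2 pos [0.4553 0.0295 0.0216] F [ 0.6 -0.1 -1. ] axes [[1.0, 0.02], [0.02, -1.0]] yaw 0.0201 row [-0.0045  0.0456  0.0005]
```

View pics/w4.png

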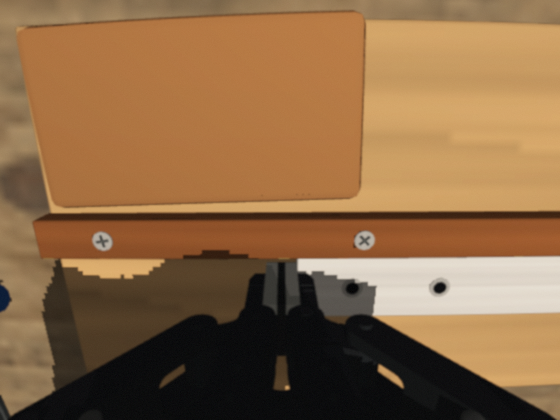

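```bash
python3 -m inch '[{"dx":0,"dy":-0.012,"dz":0,"rx":0,"ry":0,"rz":0},{"dx":0,"dy":-0.012,"dz":-0.06,"rx":0,"ry":0,"rz":0},{"dx":0,"dy":-0.012,"dz":-0.12,"rx":0,"ry":0,"rz":0},{"dx":-0.02,"dy":0.0,"dz":-0.173,"rx":0,"ry":0,"rz":0},{"dx":-0.04,"dy":0.05,"dz":-0.173,"rx":0,"ry":0,"rz":0}]'
python3 -m inch '[{"dx":-0.03,"dy":0.236,"dz":0,"rx":0,"ry":0,"rz":0},{"dx":-0.03,"dy":0.236,"dz":0,"rx":0,"ry":0,"rz":0},{"dx":-0.03,"dy":0.236,"dz":0,"rx":0,"ry":0,"rz":0},{"dx":-0.03,"dy":0.236,"dz":0,"rx":0,"ry":0,"rz":0},{"dx":-0.03,"dy":0.236,"dz":0,"rx":0,"ry":0,"rz":0}]'
python3 - <<'E'
from h import *
from plant import optics
import json
I=optics.camera_info('wrist');im=optics.grab_frame('wrist')
json.dump({k:np.array(v).tolist() for k,v in I.items()},open('w5.json','w'))
cv2.imwrite('pics/w5.png',im[:,:,::-1]);go(.4553,.045,.1)
E
```

```text
time: 7.7
tool_pos: [0.4282, -0.0095, 0.1678]
tool_rot: [0.001, 1.0, 0.013, 0.007]
contact_force: [1.5, -1.1, 0.2]
gripper_width: 0.0
grasp_force: 0.0
time: 8.2
tool_pos: [0.4037, -0.2034, 0.1604]
tool_rot: [0.001, 1.0, 0.007, -0.0]
contact_force: [0.1, -0.9, -0.9]
gripper_width: 0.002
grasp_force: 0.0
t 8.25 pos [ 0.4039 -0.2013  0.1601] F [ 1.  -0.1  0.5] axes [[1.0, 0.017], [0.017, -1.0]] yaw 0.0167 row [ 0.0694 -0.3068  0.0752]
```

View pics/w5.png

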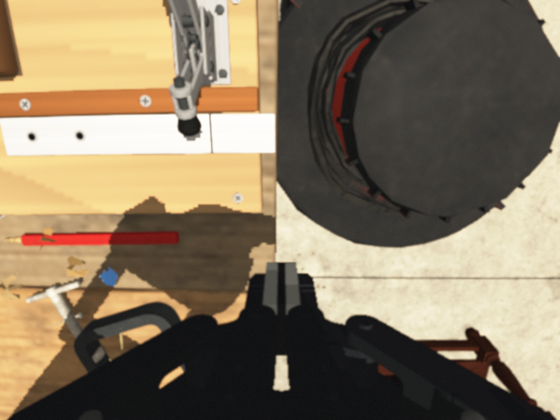

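The cut line is at column ~211 and the board's right end at column ~261. The bar is still on the fence. I'll measure both at sub-pixel level.

```bash
cat > m.py <<'E'
from h import *
import json,sys
def meas(n,c0=(200,222),rl=(118,149),re=(160,205),ce=(250,272)):
    W=json.load(open(n+'.json'));g=cv2.cvtColor(cv2.imread(f'pics/{n}.png'),cv2.COLOR_BGR2GRAY).astype(float);g=cv2.GaussianBlur(g,(0,0),.8)
    def line(r0,r1,a,b,f,z):
        P=[]
        for r in range(*(r0,r1)):
            q=f(g[r,a:b+1]);q=np.clip(q-.4*q.max(),0,None);P.append([a+(q*np.arange(len(q))).sum()/q.sum(),r])
        P=np.array(P);P=P[np.abs(P[:,0]-np.median(P[:,0]))<4];X=unproj(W,P,z);return np.polyfit(X[:,0],X[:,1],1),P
    k,Pk=line(*rl,*c0,lambda v:np.median(v)-v,.026)
    e,Pe=line(*re,*ce,lambda v:np.clip(-np.gradient(v),0,None),.018)
    col=int(Pk[:,0].mean())-25
    print('cols',np.median(Pk[:,0]),np.median(Pe[:,0]),'slopes',k[0].round(4),e[0].round(4))
    yk=np.polyval(k,.473);ye=np.polyval(e,.474);print('line y at fence',yk.round(4),'end y',ye.round(4),'to go',(yk-ye).round(4), 'using slope .02:',(np.polyval(k,.459)-.0-(np.polyval(e,np.mean([.42,.44]))) ).round(4))
    # bar & fence edges
    print('row profile',g[95:165,col].astype(int).tolist())
    print('edge rows 165/200 cols 250-275',g[165,252:274].astype(int).tolist(),g[200,252:274].astype(int).tolist())
E
python3 -c "
from m import *
meas('w5')"
```

```text
cols 210.8045617842188 259.84431268899243 slopes 0.1069 0.022
line y at fence -0.1457 end y -0.1854 to go 0.0397 using slope .02: 0.0392
row profile [186, 167, 130, 92, 74, 74, 76, 76, 76, 76, 76, 77, 78, 84, 103, 136, 167, 186, 196, 200, 201, 198, 193, 176, 137, 85, 47, 33, 32, 33, 34, 34, 34, 34, 34, 34, 33, 34, 42, 66, 102, 144, 188, 226, 244, 250, 251, 251, 251, 251, 251, 251, 251, 251, 250, 250, 248, 241, 225, 210, 207, 210, 211, 210, 209, 209, 208, 207, 207, 206]
edge rows 165/200 cols 250-275 [207, 207, 208, 207, 207, 205, 199, 185, 162, 145, 146, 152, 156, 157, 158, 158, 158, 159, 159, 158, 155, 150] [211, 211, 210, 210, 210, 210, 209, 202, 187, 166, 152, 153, 161, 165, 167, 169, 172, 174, 175, 176, 173, 164]
```

```bash
python3 -c "
from m import *
meas('w5',(205,219))" | head -2; python3 -c "
from h import *
go(.4553,.045,.1)"
```

```text
cols 210.47670334175857 259.84431268899243 slopes 0.0213 0.022
line y at fence -0.1482 end y -0.1854 to go 0.0372 using slope .02: 0.0379
t 8.25 pos [ 0.4039 -0.2013  0.1601] F [ 1.  -0.1  0.5] axes [[1.0, 0.017], [0.017, -1.0]] yaw 0.0167 row [ 0.0694 -0.3068  0.0752]
```

```bash
python3 -m inch '[{"dx":0.0694,"dy":-0.3068,"dz":0,"rx":0,"ry":0,"rz":-0.002},{"dx":0.0694,"dy":-0.3068,"dz":0,"rx":0,"ry":0,"rz":-0.002},{"dx":0.0694,"dy":-0.3068,"dz":0,"rx":0,"ry":0,"rz":-0.002},{"dx":0.0694,"dy":-0.3068,"dz":0,"rx":0,"ry":0,"rz":-0.002},{"dx":0.0694,"dy":-0.3068,"dz":0.02,"rx":0,"ry":0,"rz":-0.002}]'
python3 -m inch '[{"dx":0,"dy":-0.004,"dz":0.06,"rx":0,"ry":0,"rz":0},{"dx":0,"dy":-0.004,"dz":0.1,"rx":0,"ry":0,"rz":0},{"dx":0,"dy":-0.004,"dz":0.12,"rx":0,"ry":0,"rz":0},{"dx":0,"dy":-0.004,"dz":0.12,"rx":0,"ry":0,"rz":0}]'
python3 -c "
from h import *
go(.4553,-.007,.0216)"
```

```text
time: 8.75
tool_pos: [0.455, 0.0464, 0.1475]
tool_rot: [-0.0, 1.0, 0.013, 0.003]
contact_force: [0.5, -0.5, -0.1]
gripper_width: 0.001
grasp_force: 0.0
time: 9.15
tool_pos: [0.4504, 0.0478, 0.046]
tool_rot: [-0.0, 1.0, 0.013, -0.004]
contact_force: [0.2, 0.1, -0.5]
gripper_width: -0.001
grasp_force: 0.0
t 9.15 pos [0.4504 0.0478 0.046 ] F [ 0.2  0.1 -0.5] axes [[1.0, 0.026], [0.026, -1.0]] yaw 0.0261 row [0.0045 0.0687 0.0304]
```

```bash
python3 -m inch '[{"dx":0.003,"dy":0,"dz":0.02,"rx":0,"ry":0,"rz":0},{"dx":0.003,"dy":0,"dz":0.03,"rx":0,"ry":0,"rz":0},{"dx":0.003,"dy":0,"dz":0.03,"rx":0,"ry":0,"rz":0}]'
python3 -c "
from h import *
go(.4555,-.007,.0216)"
```

```text
time: 9.45
tool_pos: [0.4556, 0.0465, 0.0251]
tool_rot: [-0.0, 1.0, 0.012, -0.001]
contact_force: [0.2, 0.1, 0.7]
gripper_width: 0.001
grasp_force: 0.0
t 9.45 pos [0.4556 0.0465 0.0251] F [0.2 0.1 0.7] axes [[1.0, 0.024], [0.024, -1.0]] yaw 0.024 row [-0.0017  0.0668  0.0043]
```

```bash
python3 -m inch '[{"dx":0,"dy":0.006,"dz":0.0043,"rx":0,"ry":0,"rz":0.0025},{"dx":0,"dy":0.013,"dz":0.0043,"rx":0,"ry":0,"rz":0.0025},{"dx":0,"dy":0.022,"dz":0.0043,"rx":0,"ry":0,"rz":0.0025},{"dx":0,"dy":0.031,"dz":0.0043,"rx":0,"ry":0,"rz":0.0025},{"dx":0,"dy":0.04,"dz":0.0043,"rx":0,"ry":0,"rz":0.0025}]'
python3 -c "
from h import *
go(.4555,-.007,.0216)"
```

```text
time: 9.95
tool_pos: [0.4573, 0.0132, 0.0223]
tool_rot: [-0.0, 1.0, 0.009, 0.0]
contact_force: [-0.4, 0.7, 0.9]
gripper_width: 0.002
grasp_force: 0.6
t 9.95 pos [0.4573 0.0132 0.0223] F [-0.4  0.7  0.9] axes [[1.0, 0.019], [0.019, -1.0]] yaw 0.019 row [-0.0028  0.0252  0.0009]
```

```bash
python3 -m inch '[{"dx":0,"dy":0.008,"dz":0,"rx":0,"ry":0,"rz":0},{"dx":0,"dy":0.015,"dz":0,"rx":0,"ry":0,"rz":0},{"dx":0,"dy":0.02,"dz":0,"rx":0,"ry":0,"rz":0},{"dx":0,"dy":0.023,"dz":0,"rx":0,"ry":0,"rz":0},{"dx":0,"dy":0.023,"dz":0,"rx":0,"ry":0,"rz":0}]'
python3 -c "
from h import *
go(.4573,-.007,.0216)"
```

```text
time: 10.45
tool_pos: [0.4572, -0.0049, 0.0218]
tool_rot: [0.0, 1.0, 0.01, -0.0]
contact_force: [0.7, -0.8, 0.1]
gripper_width: 0.002
grasp_force: 0.0
t 10.45 pos [ 0.4572 -0.0049  0.0218] F [ 0.7 -0.8  0.1] axes [[1.0, 0.019], [0.019, -1.0]] yaw 0.0193 row [0.     0.0026 0.0002]
```

```bash
python3 -m inch '[{"dx":0,"dy":0.0013,"dz":0,"rx":0,"ry":0,"rz":0},{"dx":0,"dy":0.0018,"dz":0,"rx":0,"ry":0,"rz":0},{"dx":0,"dy":0.0018,"dz":0,"rx":0,"ry":0,"rz":0}]'
python3 -m inch '[{"dx":0,"dy":-0.012,"dz":0,"rx":0,"ry":0,"rz":0},{"dx":0,"dy":-0.012,"dz":-0.06,"rx":0,"ry":0,"rz":0},{"dx":0,"dy":-0.012,"dz":-0.12,"rx":0,"ry":0,"rz":0},{"dx":-0.03,"dy":0.0,"dz":-0.173,"rx":0,"ry":0,"rz":0},{"dx":-0.07,"dy":0.05,"dz":-0.173,"rx":0,"ry":0,"rz":0}]'
python3 -m inch '[{"dx":0,"dy":0.193,"dz":0,"rx":0,"ry":0,"rz":0},{"dx":0,"dy":0.193,"dz":0,"rx":0,"ry":0,"rz":0},{"dx":0,"dy":0.193,"dz":0,"rx":0,"ry":0,"rz":0},{"dx":0,"dy":0.193,"dz":0,"rx":0,"ry":0,"rz":0},{"dx":0,"dy":0.193,"dz":0,"rx":0,"ry":0,"rz":0}]'
python3 - <<'E'
from h import *
from plant import optics
import json
I=optics.camera_info('wrist');im=optics.grab_frame('wrist')
json.dump({k:np.array(v).tolist() for k,v in I.items()},open('w6.json','w'))
cv2.imwrite('pics/w6.png',im[:,:,::-1]);go(.404,-.201,.16)
cv2.imwrite('pics/w6c.png',cv2.resize(im[70:210,130:320,::-1],None,fx=4,fy=4,interpolation=cv2.INTER_CUBIC))
E
```

```text
time: 10.75
tool_pos: [0.4572, -0.0058, 0.0217]
tool_rot: [-0.0, 1.0, 0.01, -0.0]
contact_force: [-0.5, -0.2, -0.0]
gripper_width: 0.004
grasp_force: 0.3
time: 11.25
tool_pos: [0.4069, -0.0455, 0.1681]
tool_rot: [0.002, 1.0, 0.013, 0.007]
contact_force: [0.9, -1.9, 0.4]
gripper_width: -0.001
grasp_force: 0.0
time: 11.75
tool_pos: [0.4058, -0.2011, 0.1602]
tool_rot: [-0.0, 1.0, 0.009, -0.0]
contact_force: [-0.2, -0.4, -0.0]
gripper_width: 0.004
grasp_force: 0.0
t 11.8 pos [ 0.4058 -0.2     0.16  ] F [-0.1  0.9  0.7] axes [[1.0, 0.019], [0.019, -1.0]] yaw 0.0189 row [-0.0023  0.0012 -0.    ]
```

View pics/w6c.png

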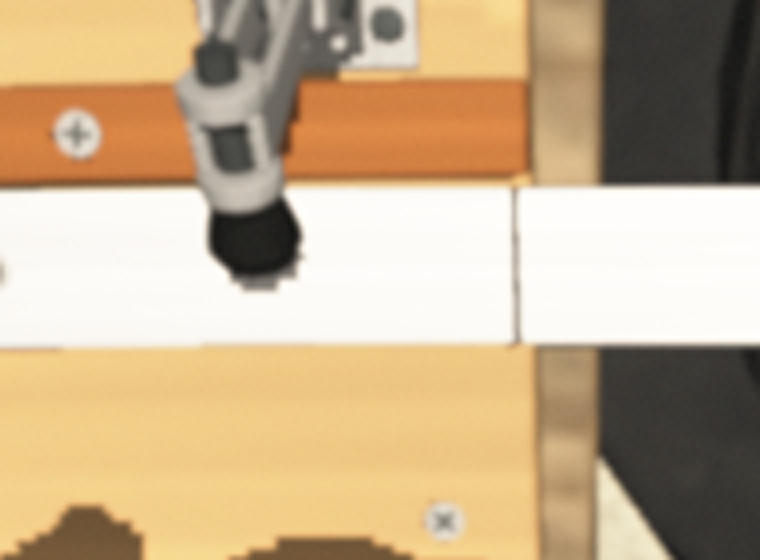

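The line sits about 4 px left of the board's edge, and there is a hint of a sliver of gap at the fence's right end. I'll square it again and then close the remainder.

```bash
python3 -c "
from m import *
meas('w6',(252,265),(122,151),(162,195),(256,271))" | head -2
python3 - <<'E'
from h import *
import json
W=json.load(open('w6.json'));g=cv2.GaussianBlur(cv2.imread('pics/w6.png').astype(float),(0,0),.7)
# bar long edges (blue channel: white high) and fence top edge
for c in (20,60,100,140,170,210,225,240,250):
    b=g[100:175,c,0]; d=np.gradient(b); print(c,100+np.argmax(d[:30]),100+np.argmin(d[25:])+25, unproj(W,[[c,100+np.argmax(d[:30])],[c,125+np.argmin(d[25:])]],.026)[:,0].round(4), b[8:22].astype(int))
E
```

```text
cols 258.41201555221375 262.85394491515956 slopes 0.0243 0.0143
line y at fence -0.1831 end y -0.1858 to go 0.0027 using slope .02: 0.003
20 121 168 [0.4688 0.4309] [63 63 61 60 59 59 58 57 54 50 48 51 62 86]
60 118 157 [0.4711 0.4402] [ 64  64  63  61  60  60  59  57  57  75 132 198 232 241]
100 118 157 [0.4711 0.4405] [ 66  65  64  64  63  62  60  58  68 114 181 227 242 244]
140 117 156 [0.4721 0.4416] [ 67  66  66  65  64  61  55  57  90 159 220 243 246 246]
170 116 156 [0.473  0.4419] [ 66  66  66  66  64  60  55  68 116 186 233 246 248 248]
210 116 156 [0.4733 0.4423] [ 67  67  67  67  64  63  76 112 165 216 241 248 248 249]
225 116 156 [0.4735 0.4425] [ 66  66  67  66  62  63  79 115 164 213 240 247 249 249]
240 116 156 [0.4736 0.4427] [ 67  67  67  65  62  63  80 118 169 217 242 248 249 249]
250 116 156 [0.4737 0.4428] [ 66  66  67  66  62  61  79 119 170 219 242 248 249 249]
```

```bash
python3 -m inch '[{"dx":0.004,"dy":-0.06,"dz":0,"rx":0,"ry":0,"rz":0},{"dx":0.008,"dy":-0.12,"dz":0,"rx":0,"ry":0,"rz":0},{"dx":0.0145,"dy":-0.156,"dz":0.04,"rx":0,"ry":0,"rz":0},{"dx":0.0145,"dy":-0.156,"dz":0.09,"rx":0,"ry":0,"rz":0},{"dx":0.0145,"dy":-0.156,"dz":0.13,"rx":0,"ry":0,"rz":0}]'
python3 -m inch '[{"dx":0,"dy":0,"dz":0.03,"rx":0,"ry":0,"rz":0},{"dx":0,"dy":0,"dz":0.043,"rx":0,"ry":0,"rz":0},{"dx":0,"dy":0,"dz":0.043,"rx":0,"ry":0,"rz":0}]'
python3 -c "
from h import *
go(.4311,-.075,.0212)"
```

```text
time: 12.3
tool_pos: [0.4144, -0.0723, 0.0546]
tool_rot: [-0.0, 1.0, 0.012, -0.0]
contact_force: [0.4, -0.2, -0.5]
gripper_width: 0.0
grasp_force: 0.0
time: 12.6
tool_pos: [0.4137, -0.0738, 0.0204]
tool_rot: [-0.001, 1.0, 0.011, -0.002]
contact_force: [-0.7, 0.2, -0.6]
gripper_width: -0.0
grasp_force: 0.0
t 12.6 pos [ 0.4137 -0.0738  0.0204] F [-0.7  0.2 -0.6] axes [[1.0, 0.022], [0.022, -1.0]] yaw 0.0215 row [ 0.0217  0.002  -0.001 ]
```

```bash
python3 -m inch '[{"dx":0.008,"dy":0,"dz":-0.001,"rx":0,"ry":0,"rz":0},{"dx":0.014,"dy":0,"dz":-0.001,"rx":0,"ry":0,"rz":0},{"dx":0.018,"dy":0,"dz":-0.001,"rx":0,"ry":0,"rz":0},{"dx":0.021,"dy":0,"dz":-0.001,"rx":0,"ry":0,"rz":0},{"dx":0.021,"dy":0,"dz":-0.001,"rx":0,"ry":0,"rz":0}]'
python3 -m inch '[{"dx":0.001,"dy":0,"dz":0,"rx":0,"ry":0,"rz":0},{"dx":0.002,"dy":0,"dz":0,"rx":0,"ry":0,"rz":0},{"dx":0.002,"dy":0,"dz":0,"rx":0,"ry":0,"rz":0}]'
```

```text
time: 13.1
tool_pos: [0.4324, -0.0756, 0.0241]
tool_rot: [0.0, 1.0, 0.01, -0.0]
contact_force: [-4.6, 0.5, 8.3]
gripper_width: -0.004
grasp_force: 4.4
time: 13.4
tool_pos: [0.4329, -0.0757, 0.024]
tool_rot: [0.0, 1.0, 0.01, -0.002]
contact_force: [-8.0, -1.1, 11.6]
gripper_width: -0.003
grasp_force: 6.9
```

```bash
python3 -m inch '[{"dx":-0.012,"dy":0,"dz":0,"rx":0,"ry":0,"rz":0},{"dx":-0.02,"dy":0,"dz":0,"rx":0,"ry":0,"rz":0},{"dx":-0.02,"dy":0,"dz":-0.04,"rx":0,"ry":0,"rz":0},{"dx":-0.02,"dy":-0.05,"dz":-0.05,"rx":0,"ry":0,"rz":0},{"dx":-0.02,"dy":-0.11,"dz":-0.05,"rx":0,"ry":0,"rz":0}]'
python3 -c "
from h import *
go(.4555,.012,.0214)"
```

```text
time: 13.9
tool_pos: [0.4174, 0.0122, 0.0651]
tool_rot: [0.0, 1.0, 0.007, 0.003]
contact_force: [0.1, -0.4, 0.3]
gripper_width: -0.002
grasp_force: 0.0
t 13.9 pos [0.4174 0.0122 0.0651] F [ 0.1 -0.4  0.3] axes [[1.0, 0.015], [0.015, -1.0]] yaw 0.0149 row [0.0473 0.0009 0.0549]
```

```bash
python3 -m inch '[{"dx":0.047,"dy":-0.003,"dz":0,"rx":0,"ry":0,"rz":0},{"dx":0.047,"dy":-0.003,"dz":0.02,"rx":0,"ry":0,"rz":0},{"dx":0.047,"dy":-0.003,"dz":0.045,"rx":0,"ry":0,"rz":0},{"dx":0.047,"dy":-0.003,"dz":0.0535,"rx":0,"ry":0,"rz":0},{"dx":0.047,"dy":-0.003,"dz":0.0535,"rx":0,"ry":0,"rz":0}]'
python3 -c "
from h import *
go(.4570,-.0085,.0217)"
```

```text
time: 14.4
tool_pos: [0.4525, 0.0158, 0.0193]
tool_rot: [-0.0, 1.0, 0.01, -0.001]
contact_force: [-0.3, -0.4, 0.6]
gripper_width: -0.005
grasp_force: 0.0
t 14.4 pos [0.4525 0.0158 0.0193] F [-0.3 -0.4  0.6] axes [[1.0, 0.019], [0.019, -1.0]] yaw 0.0193 row [ 0.005   0.0305 -0.0031]
```

```bash
python3 -m inch '[{"dx":0.004,"dy":0.01,"dz":-0.0025,"rx":0,"ry":0,"rz":0},{"dx":0.004,"dy":0.018,"dz":-0.0025,"rx":0,"ry":0,"rz":0},{"dx":0.004,"dy":0.024,"dz":-0.0025,"rx":0,"ry":0,"rz":0},{"dx":0.004,"dy":0.027,"dz":-0.0025,"rx":0,"ry":0,"rz":0},{"dx":0.004,"dy":0.027,"dz":-0.0025,"rx":0,"ry":0,"rz":0}]'
python3 -c "
from h import *
go(.4570,-.0085,.0217)"
```

```text
time: 14.9
tool_pos: [0.457, -0.0063, 0.022]
tool_rot: [0.0, 1.0, 0.009, 0.0]
contact_force: [-0.1, 0.0, -0.4]
gripper_width: 0.006
grasp_force: 0.0
t 14.9 pos [ 0.457  -0.0063  0.022 ] F [-0.1  0.  -0.4] axes [[1.0, 0.019], [0.019, -1.0]] yaw 0.0186 row [-0.      0.0028  0.0004]
```

```bash
python3 -m inch '[{"dx":0,"dy":0.0015,"dz":0,"rx":0,"ry":0,"rz":0},{"dx":0,"dy":0.0028,"dz":0,"rx":0,"ry":0,"rz":0},{"dx":0,"dy":0.0028,"dz":0,"rx":0,"ry":0,"rz":0}]'
python3 -m inch '[{"dx":0,"dy":-0.012,"dz":0,"rx":0,"ry":0,"rz":0},{"dx":0,"dy":-0.012,"dz":-0.06,"rx":0,"ry":0,"rz":0},{"dx":0,"dy":-0.012,"dz":-0.12,"rx":0,"ry":0,"rz":0},{"dx":-0.03,"dy":0.0,"dz":-0.173,"rx":0,"ry":0,"rz":0},{"dx":-0.07,"dy":0.05,"dz":-0.173,"rx":0,"ry":0,"rz":0}]'
python3 -m inch '[{"dx":0,"dy":0.193,"dz":0,"rx":0,"ry":0,"rz":0},{"dx":0,"dy":0.193,"dz":0,"rx":0,"ry":0,"rz":0},{"dx":0,"dy":0.193,"dz":0,"rx":0,"ry":0,"rz":0},{"dx":0,"dy":0.193,"dz":0,"rx":0,"ry":0,"rz":0},{"dx":0,"dy":0.193,"dz":0,"rx":0,"ry":0,"rz":0}]'
python3 - <<'E'
from m import *
from plant import optics
I=optics.camera_info('wrist');im=optics.grab_frame('wrist')
json.dump({k:np.array(v).tolist() for k,v in I.items()},open('w7.json','w'))
cv2.imwrite('pics/w7.png',im[:,:,::-1]);go(.404,-.201,.16)
cv2.imwrite('pics/w7c.png',cv2.resize(im[70:210,130:320,::-1],None,fx=4,fy=4,interpolation=cv2.INTER_CUBIC))
meas('w7',(255,272),(122,151),(162,195),(256,271))
E
```

```text
time: 15.2
tool_pos: [0.4569, -0.0079, 0.0219]
tool_rot: [-0.0, 1.0, 0.01, -0.0]
contact_force: [0.6, 0.9, 0.1]
gripper_width: 0.002
grasp_force: 0.3
time: 15.7
tool_pos: [0.4065, -0.0475, 0.168]
tool_rot: [0.002, 1.0, 0.013, 0.006]
contact_force: [0.8, -1.8, 0.5]
gripper_width: -0.001
grasp_force: 0.0
time: 16.2
tool_pos: [0.4053, -0.2031, 0.1601]
tool_rot: [-0.0, 1.0, 0.009, -0.0]
contact_force: [0.5, -0.3, 1.4]
gripper_width: -0.0
grasp_force: 0.0
t 16.25 pos [ 0.4054 -0.202   0.1599] F [ 0.2 -0.9  0.1] axes [[1.0, 0.019], [0.019, -1.0]] yaw 0.019 row [-0.0017 -0.0013 -0.0001]
cols 258.63069070903487 260.48683967927855 slopes 0.0252 0.0177
line y at fence -0.1852 end y -0.1857 to go 0.0005 using slope .02: 0.0009
row profile [145, 145, 145, 147, 150, 153, 155, 155, 153, 151, 149, 146, 145, 145, 145, 144, 139, 135, 152, 195, 234, 249, 251, 252, 252, 252, 252, 252, 252, 251, 251, 251, 251, 251, 251, 251, 251, 251, 251, 251, 252, 252, 252, 251, 251, 251, 251, 251, 251, 251, 251, 250, 250, 250, 250, 249, 248, 237, 213, 193, 192, 199, 203, 204, 203, 202, 202, 201, 201, 202]
edge rows 165/200 cols 250-275 [201, 201, 202, 202, 202, 201, 198, 190, 173, 153, 144, 149, 155, 157, 157, 157, 157, 158, 158, 158, 156, 154] [206, 206, 206, 206, 206, 206, 205, 202, 194, 176, 156, 150, 156, 164, 167, 169, 171, 172, 173, 174, 174, 170]
```

View pics/w7c.png

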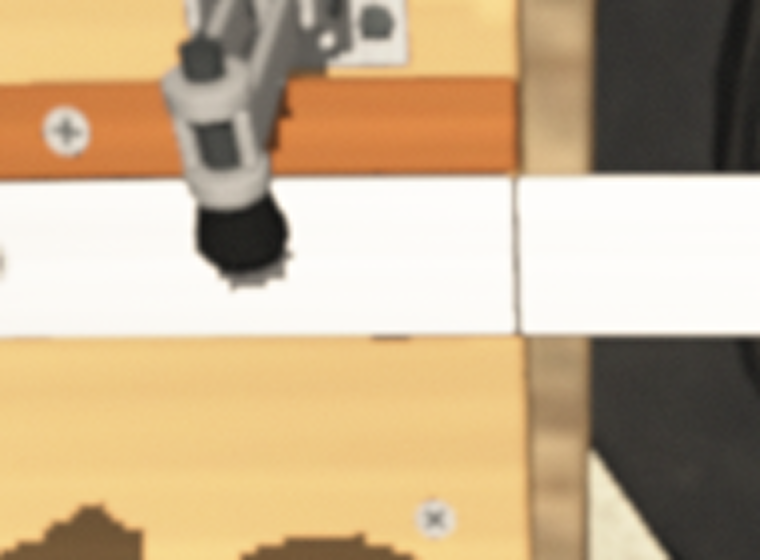

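The bar is now flush on the fence along its length, and the cut line at the fence side (crop (516,176)) meets the board's end to within about 0.5 mm. Next is the clamp handle; I check its position in the top picture first.

```bash
python3 -m inch '[{"dx":0,"dy":0,"dz":-0.06,"rx":0,"ry":0,"rz":0},{"dx":0,"dy":0,"dz":-0.1,"rx":0,"ry":0,"rz":0},{"dx":0.05,"dy":-0.02,"dz":-0.1,"rx":0,"ry":0,"rz":0},{"dx":0.1,"dy":-0.05,"dz":-0.1,"rx":0,"ry":0,"rz":0},{"dx":0.15,"dy":-0.074,"dz":-0.1,"rx":0,"ry":0,"rz":0}]'
python3 - <<'E'
from h import *
from plant import optics
T=optics.camera_info('top')
print(unproj(T,np.array([[552,98]])/3+[190,150],.148).round(4),unproj(T,np.array([[545,160]])/3+[190,150],.095).round(4))
S=optics.camera_info('side');p=np.array([[456,265],[396,325]])/(568/180)+[180,190]
print(unproj(S,p[:1],.144),unproj(S,p[1:],.092))
go(.582,-.142,.16)
E
```

```text
time: 16.75
tool_pos: [0.5257, -0.1377, 0.2408]
tool_rot: [0.0, 1.0, 0.011, 0.001]
contact_force: [0.3, -1.3, 1.1]
gripper_width: -0.002
grasp_force: 0.0
[[ 0.5908 -0.1383  0.148 ]] [[ 0.5524 -0.1411  0.095 ]]
[[ 0.59102088 -0.1470937   0.144     ]] [[ 0.55820248 -0.14369608  0.092     ]]
t 16.75 pos [ 0.5257 -0.1377  0.2408] F [ 0.3 -1.3  1.1] axes [[1.0, 0.022], [0.022, -1.0]] yaw 0.0221 row [0.0702 0.0069 0.1011]
```

```bash
python3 -m inch '[{"dx":0.05,"dy":0.0065,"dz":0,"rx":0,"ry":0,"rz":0},{"dx":0.0677,"dy":0.0065,"dz":0.03,"rx":0,"ry":0,"rz":0},{"dx":0.0677,"dy":0.0065,"dz":0.08,"rx":0,"ry":0,"rz":0},{"dx":0.0677,"dy":0.0065,"dz":0.105,"rx":0,"ry":0,"rz":0},{"dx":0.0677,"dy":0.0065,"dz":0.105,"rx":0,"ry":0,"rz":0}]'
python3 -c "
from h import *
go(.596,-.142,.06)"
```

```text
time: 17.25
tool_pos: [0.5759, -0.1416, 0.1514]
tool_rot: [-0.002, 1.0, 0.011, -0.004]
contact_force: [-0.1, -1.1, -0.3]
gripper_width: 0.002
grasp_force: 0.0
t 17.25 pos [ 0.5759 -0.1416  0.1514] F [-0.1 -1.1 -0.3] axes [[1.0, 0.023], [0.023, -1.0]] yaw 0.0226 row [0.026  0.0014 0.114 ]
```

```bash
python3 -m inch '[{"dx":0.004,"dy":0,"dz":0.012,"rx":0,"ry":0,"rz":0},{"dx":0.008,"dy":0,"dz":0.024,"rx":0,"ry":0,"rz":0},{"dx":0.012,"dy":0,"dz":0.036,"rx":0,"ry":0,"rz":0},{"dx":0.016,"dy":0,"dz":0.048,"rx":0,"ry":0,"rz":0},{"dx":0.018,"dy":0,"dz":0.06,"rx":0,"ry":0,"rz":0}]'
python3 -c "
from h import *
go(.596,-.142,.06)"
```

```text
time: 17.75
tool_pos: [0.5948, -0.145, 0.1104]
tool_rot: [0.001, 1.0, 0.01, 0.002]
contact_force: [-0.7, -0.3, 2.3]
gripper_width: -0.001
grasp_force: 0.8
t 17.75 pos [ 0.5948 -0.145   0.1104] F [-0.7 -0.3  2.3] axes [[1.0, 0.02], [0.02, -1.0]] yaw 0.02 row [ 0.0013 -0.0039  0.063 ]
```

```bash
python3 -m inch '[{"dx":0.001,"dy":-0.003,"dz":0.012,"rx":0,"ry":0,"rz":0},{"dx":0.001,"dy":-0.003,"dz":0.024,"rx":0,"ry":0,"rz":0},{"dx":0.001,"dy":-0.003,"dz":0.036,"rx":0,"ry":0,"rz":0},{"dx":0.001,"dy":-0.003,"dz":0.048,"rx":0,"ry":0,"rz":0},{"dx":0.001,"dy":-0.003,"dz":0.055,"rx":0,"ry":0,"rz":0}]'
python3 -m inch '[{"dx":0,"dy":0,"dz":0.004,"rx":0,"ry":0,"rz":0},{"dx":0,"dy":0,"dz":0.007,"rx":0,"ry":0,"rz":0},{"dx":0,"dy":0,"dz":0.007,"rx":0,"ry":0,"rz":0}]'
```

```text
time: 18.25
tool_pos: [0.5936, -0.1424, 0.0633]
tool_rot: [-0.0, 1.0, 0.01, -0.0]
contact_force: [1.2, 0.4, 3.6]
gripper_width: 0.004
grasp_force: 1.2
time: 18.55
tool_pos: [0.5936, -0.1425, 0.0597]
tool_rot: [-0.0, 1.0, 0.01, -0.0]
contact_force: [-1.8, 1.7, 7.2]
gripper_width: 0.002
grasp_force: 3.5
```

Force is rising at the expected height. I press a little more to seat it on the stop.

```bash
python3 -m inch '[{"dx":0,"dy":0,"dz":0.002,"rx":0,"ry":0,"rz":0},{"dx":0,"dy":0,"dz":0.003,"rx":0,"ry":0,"rz":0},{"dx":0,"dy":0,"dz":0.003,"rx":0,"ry":0,"rz":0}]'
python3 -m inch '[{"dx":0,"dy":0,"dz":0.002,"rx":0,"ry":0,"rz":0},{"dx":0,"dy":0,"dz":0.003,"rx":0,"ry":0,"rz":0},{"dx":0,"dy":0,"dz":0.003,"rx":0,"ry":0,"rz":0}]'
```

```text
time: 18.85
tool_pos: [0.5937, -0.1424, 0.0594]
tool_rot: [-0.0, 1.0, 0.01, -0.001]
contact_force: [-7.3, 2.6, 16.7]
gripper_width: 0.001
grasp_force: 8.5
time: 19.15
tool_pos: [0.5938, -0.1424, 0.0591]
tool_rot: [-0.0, 1.0, 0.01, -0.001]
contact_force: [-12.2, 4.6, 26.9]
gripper_width: -0.002
grasp_force: 13.5
```

The handle is on its hard stop. I release it, then check.

```bash
python3 -m inch '[{"dx":0,"dy":0,"dz":-0.02,"rx":0,"ry":0,"rz":0},{"dx":0,"dy":0,"dz":-0.08,"rx":0,"ry":0,"rz":0},{"dx":0,"dy":0,"dz":-0.14,"rx":0,"ry":0,"rz":0},{"dx":0,"dy":0,"dz":-0.2,"rx":0,"ry":0,"rz":0},{"dx":-0.04,"dy":0.02,"dz":-0.22,"rx":0,"ry":0,"rz":0}]'
python3 -m inch '[{"dx":-0.195,"dy":0.055,"dz":0,"rx":0,"ry":0,"rz":0},{"dx":-0.195,"dy":0.055,"dz":0.0,"rx":0,"ry":0,"rz":0},{"dx":-0.195,"dy":0.055,"dz":0.04,"rx":0,"ry":0,"rz":0},{"dx":-0.195,"dy":0.055,"dz":0.09,"rx":0,"ry":0,"rz":0},{"dx":-0.195,"dy":0.055,"dz":0.09,"rx":0,"ry":0,"rz":0}]'
python3 - <<'E'
from m import *
from plant import optics
I=optics.camera_info('wrist');im=optics.grab_frame('wrist')
json.dump({k:np.array(v).tolist() for k,v in I.items()},open('w8.json','w'))
cv2.imwrite('pics/w8.png',im[:,:,::-1]);go(.404,-.201,.16)
s=optics.grab_frame('side')
a=cv2.resize(im[30:210,120:320,::-1],(400,360),interpolation=cv2.INTER_CUBIC);b=cv2.resize(s[220:364,200:360,::-1],(400,360),interpolation=cv2.INTER_CUBIC)
cv2.imwrite('pics/f.png',np.hstack([a,b]))
meas('w8',(253,270),(122,151),(162,195),(256,271))
E
```

```text
time: 19.65
tool_pos: [0.5654, -0.1591, 0.2366]
tool_rot: [0.002, 1.0, 0.011, 0.005]
contact_force: [-0.8, -0.2, 1.5]
gripper_width: -0.001
grasp_force: 0.0
time: 20.15
tool_pos: [0.4003, -0.2029, 0.1495]
tool_rot: [-0.005, 1.0, 0.008, -0.006]
contact_force: [-0.8, 1.4, -1.9]
gripper_width: 0.004
grasp_force: 0.0
t 20.2 pos [ 0.4034 -0.2042  0.1533] F [0.6 0.2 0.9] axes [[1.0, 0.018], [0.018, -1.0]] yaw 0.0177 row [ 0.0008 -0.004  -0.0084]
cols 259.3452658276737 261.4216082311787 slopes 0.0756 0.013
line y at fence -0.1844 end y -0.186 to go 0.0016 using slope .02: 0.0011
row profile [145, 143, 142, 140, 140, 140, 139, 134, 127, 134, 173, 220, 244, 250, 250, 251, 251, 251, 251, 251, 250, 250, 250, 250, 250, 249, 249, 249, 249, 249, 249, 250, 250, 251, 251, 250, 250, 250, 249, 249, 249, 249, 249, 249, 249, 249, 249, 248, 248, 246, 237, 210, 179, 175, 188, 195, 198, 198, 198, 197, 196, 196, 196, 196, 195, 196, 196, 197, 198, 199]
edge rows 165/200 cols 250-275 [201, 201, 201, 201, 201, 201, 200, 198, 190, 172, 147, 128, 125, 130, 133, 134, 134, 134, 135, 135, 135, 135] [204, 204, 204, 204, 204, 204, 204, 203, 200, 192, 173, 151, 138, 139, 144, 146, 148, 149, 150, 151, 153, 154]
```

View pics/f.png

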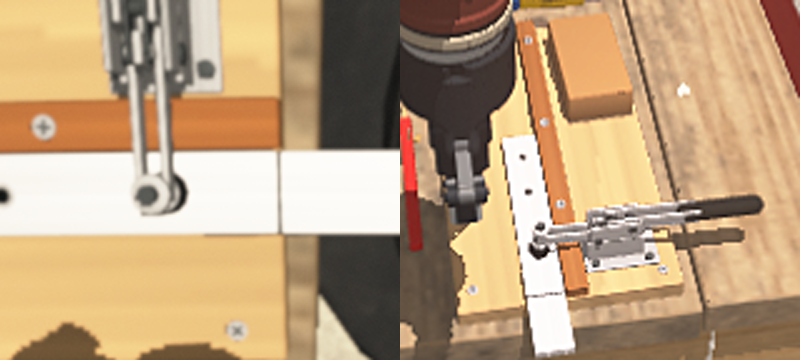

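The handle is level, the foot is on the bar, and the bar is flush. The window rows were shifted in that measurement, so I re-read the line with the correct ones.

```bash
python3 -c "
from m import *
meas('w8',(253,266),(109,142),(162,195),(256,271))
meas('w7',(253,266),(118,148),(162,195),(256,271))"|grep -v row
```

```text
cols 259.14054597429595 261.4216082311787 slopes 0.0164 0.013
line y at fence -0.1854 end y -0.186 to go 0.0007 using slope .02: 0.001
cols 258.46049153422297 260.48683967927855 slopes 0.0243 0.0177
line y at fence -0.1852 end y -0.1857 to go 0.0005 using slope .02: 0.0009
```

Within about 0.7 mm and clamped, with the robot clear of everything.

```bash
python3 -c "
from plant import ticket
print(ticket.job_done())"
```

```text
the job is handed in; nothing more can be done
None
```

The job is handed in: the bar is flush against the fence, its cut line is about 0.5–1 mm short of the jig's right-hand end by camera measurement, and the clamp handle is pressed down to its stop with the foot on the bar.

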